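# Fish the mixing paddle out of the covered rinse tank

### The job

Clear the rinse tank: put the orange cap and the blue cap that lie on its cover each into the small pail of its own colour, and then take hold of the long yellow mixing paddle lying inside and tilt it, black grip end first, out through the opening in the cover, which is shorter than the paddle. Finish while still holding the paddle motionless in the gripper over the tank, all of it a good hand's breadth clear above the cover and touching nothing else; the pails stay upright, and the grey cap and the other things on the table stay where they are.

Things in the scene. Friction and masses are not known exactly. Their poses are not given: they have to be found in the camera images.
- tank: fixed grey dry tank, white inside, with a metal cover, 360 (x) x 210 (y) x 82 mm high; origin at the centre of its underside, x along its length, z up. Inner floor 18 mm above the table, side walls 5 mm, cover 6 mm thick (underside at 76, top at 82 mm). The caps lie on the closed part of the cover, at negative x; the opening is at positive x
- tank_opening (a point): centre of the cover's one opening, level with the cover's top, 80 mm towards +x from the tank's origin. The opening is a rectangle 170 mm along x by 160 mm along y: x -5 to +165 mm, y -80 to +80 mm in the tank's frame
- paddle: loose yellow mixing paddle, 270 mm long, about 150 g, lying flat on the tank's inner floor along the tank's x axis (within 0.06 rad), blade hidden under the closed cover, grip in the opening. Origin at mid-length on its flat underside, x from blade to grip, z up. Blade x -135 to -55 mm, 46 mm wide, 10 mm thick; round shaft 12 mm thick, its top 13 mm above the underside
- paddle_grip (a point): centre of the paddle's black grip (x +35 to +135 mm of the paddle, 26 mm wide, 30 mm high), 85 mm towards +x from the paddle's origin and 15 mm above its underside; the paddle balances near the inner end of the grip
- paddle_butt (a point): grip end of the paddle, 135 mm towards +x from its origin, 15 mm above its underside
- paddle_blade (a point): centre of the paddle's yellow blade, 95 mm towards -x from its origin, 5 mm above its underside (40 mm short of the blade's end)
- cap_orange_center (a point): centre (half-way up) of the orange screw cap, an upright disc 46 mm across and 24 mm high, 20 g, lying on the closed part of the tank's cover
- cap_blue_center (a point): centre (half-way up) of the blue screw cap, an upright disc 46 mm across and 24 mm high, 20 g, lying on the closed part of the tank's cover
- pail_orange: small loose round orange plastic pail, open on top, 70 mm high, 120 mm across at the rim and 100 mm at the foot, walls 3 mm, inner floor 4 mm up, 250 g; origin at the centre of its underside, z up. A thin wire handle hangs flat on its side (look only)
- pail_blue: small loose round blue plastic pail, open on top, 70 mm high, 120 mm across at the rim and 100 mm at the foot, walls 3 mm, inner floor 4 mm up, 250 g; origin at the centre of its underside, z up. A thin wire handle hangs flat on its side (look only)
- cap_grey: bystander: grey screw cap on the table, 46 mm across, 24 mm high; origin under its centre; leave it
- spray: bystander: white bottle with red cap, 64 mm across, 170 mm high, to the left; origin under its centre
- jug: bystander: clear measuring mug, 90 mm across, 110 mm high, to the right; origin under its centre
- brush: bystander: hand brush lying at the back; origin at its underside

How it is judged:
By the outcome, as a careful person would: the job done as asked, in the order asked, and still so for the second after the job is handed in, while the arm keeps its last pose, push and grip.
It also fails if it takes over 59 s, if anything falls off the work surface, if the arm or the gripper's body presses on something with over 40 N, if the wrist force passes 120 N, or if a joint passes its speed limit or range.

### The arm

A 7-joint arm with a two-finger parallel gripper is mounted at the origin on the work surface. World frame = base frame: x ahead of the robot, y to its left, z up, the work surface at z = 0. Lengths are in m, angles in rad, forces in N, time in s.
With the tool pointing down it reaches from about 0.4 to 0.875 m from the base axis. Payload 19.3 kg.
Tool frame: the origin (TCP) lies where the fingers leave the gripper's body, on its centre line; the fingertips stand bot.tip_reach ahead of it and the grasp point (between the pads) lies 54 mm ahead of it (bot.tip_reach is the distance from the TCP to the fingertips, in m); z points along the fingers, y is the line along which they close (so a half turn about z gives the same grasp; the last joint's range is limited). The gripper opens to 85 mm and grips with 20 to 120 N. Pads are 22 mm wide; open, the fingers measure 114 mm over their backs; the gripper's body (76 mm by 85 mm) begins 54 mm behind the grasp point. The pads swing forward as they close: fully open they stand 13 mm farther back than shut.
Start: joints at [-1.238, 0.521, -0.036, 1.599, 0.021, 1.021, -0.113], TCP at [0.245, 0.575, 0.304] pointing down, gripper open.
Joint ranges: [-2.91, 2.91], [-0.3, 2.13], [-1.5, 1.42], [0.17, 2.43], [-1.26, 4.41], [0.16, 1.93], [-2.52, 2.52]. Speed limits (rad/s): [1.89, 1.89, 2.39, 2.39, 3.01, 3.01, 3.01].

### API

Orientations are given as [roll, pitch, yaw] about the fixed x, y, z axes, in that order (R = Rz(yaw) Ry(pitch) Rx(roll)).
In Python, from workcell import bot gives the robot as it stands. The module is installed in compiled form; this text tells all that it offers.
- The arm moves only by the shell command python3 -m jog 'ROWS' [FORCE]. ROWS is JSON, a list that holds one entry, the list of rows, each a list of 7 numbers: the shift along the tool's x, y, z in mm, then the turn, a rotation vector about the tool's x, y, z in rad, then the opening, from 0 (shut) to 1 (fully open). In form: [[[tx, ty, tz, wx, wy, wz, fingers], ...]]. A call has 1 to 5 rows; each row shifts and turns the commanded pose from where the row before left it, along the tool's axes as they then stand; what a row does not reach is not made up. A row lasts 1/10 s, in which the tool goes at most 50 mm and 8.59 degrees, less where a joint would pass 70% of its speed; a pose out of reach is approached as far as the arm can. A call is refused whole if a number of a shift passes 50 or a number of a turn 0.15, either way. A call with a gripper value outside its range is refused whole. The fingers move at their own pace and stop on an object; FORCE is the grip in N (left out, the last holds). Time passes only in rows, so rows that do not move let the fingers close. It gives the time, the measured TCP pose, the force, the opening and the grip force at its end, in the units of the state.
- bot.observe(): the state, without advancing time (a new reading comes with each control period).
- bot.grab_frame(name): name is "side" or "top"; returns a dict with "img" (400x640x3 uint8, red, green, blue), "intrinsics" (3x3 intrinsics, pixels), "R" (3x3) and "t" (3): a world point X has camera coordinates R X + t. Camera axes: x right, y down, z forward; pixel columns grow to the right and rows downward; lengths in m; the calibration is good to about 2 mm. A picture is of the moment at which its call begins. There is no depth.
- bot.job_done(): hands the job in; it is judged then, once.
Trained networks look in a picture, given as the dict that the camera call returned (one of the last four; its "shot" number tells which), for a name from the list of things; names that differ only in an ending like _2 or _b are one class to them, and where a whole thing is asked for, a point or a joint stands for the part that bears it (a point fixed in the world has none). Each returns a list of dicts, best first, with "conf" (0 to 1); they miss things now and then, are a little off and sometimes report something else, mostly with a low value. They report only what shows in the picture. A call takes as long as a camera call.
- bot.trace(query, picture): "region" (400x640 bool, what is visible of it).
- bot.spot_point(query, picture): "xyz" ([x, y, z] in m, in world coordinates, good to about 4 mm: a listed point, or the origin of a listed thing).
The state is a dict: "clock": time; "qpos": joint angles; "qd": joint speeds; "joint_efforts": joint torques, N m; "position": TCP position; "tool_rot": TCP orientation; "force": force on the tool from outside, world axes, zero at the start; "moment": the same for the moment, N m; "grip_width": finger opening in m; "finger_force": force on a finger pad.
Only numpy, scipy, OpenCV 4.12 (cv2) and the standard library are available. Lean on these libraries where they do the work, as an engineer would, in place of code of your own. Each camera call takes 0.05 s, during which the arm holds its last target. There are 200 camera calls.

## Working session

There is one attempt and no reset: what is moved stays moved. The work goes in short steps, Python scripts to look and compute and a shell command to move; the robot and the scene stay as the last step left them, time stands still between calls to the robot, and variables do not carry over. Pictures are saved under pics/ and viewed, at most 10 in all, crops included, and the job is handed in when it is done.

```bash
mkdir -p pics; cat > h.py <<'E'
import numpy as np,cv2
from workcell import bot
def save(f,n): cv2.imwrite('pics/'+n,f['img'][:,:,::-1])
E
python3 - <<'E'
from h import *
s=bot.observe()
for k in ['clock','position','tool_rot','force','grip_width']: print(k,np.round(s[k],3))
print(bot.tip_reach)
P=[]
for c in ['side','top']:
    f=bot.grab_frame(c); save(f,c+'1.png'); P.append(f['img'])
    print(c,np.round(-f['R'].T@f['t'],2))
    for q in ['tank','tank_opening','paddle_grip','paddle_butt','paddle_blade','cap_orange_center','cap_blue_center','pail_orange','pail_blue','cap_grey','spray','jug','brush']:
        r=bot.spot_point(q,f)
        print(q,[(np.round(d['xyz'],3).tolist(),round(d['conf'],2)) for d in r[:2]])
cv2.imwrite('pics/both.png',cv2.resize(np.vstack(P),(800//1*600//1000*1,600))[:,:,::-1])
E
```

```text
clock 0.0
position [0.245 0.575 0.303]
tool_rot [-3.14   0.     2.739]
force [ 0.411  0.153 -0.739]
grip_width 0.085
0.0726
side [ 0.58 -0.85  0.6 ]
tank [([0.55, 0.019, 0.001], 0.81)]
tank_opening [([0.628, 0.034, 0.083], 0.72), ([0.536, 0.026, 0.02], 0.57)]
paddle_grip [([0.617, 0.048, 0.03], 0.83)]
paddle_butt [([0.664, 0.054, 0.036], 0.58)]
paddle_blade [([0.442, 0.3, 0.0], 0.43)]
cap_orange_center [([0.522, -0.053, 0.093], 0.7)]
cap_blue_center [([0.488, 0.061, 0.093], 0.82), ([0.628, 0.034, 0.08], 0.34)]
pail_orange [([0.468, -0.307, -0.006], 0.61), ([0.615, 0.047, 0.031], 0.33)]
pail_blue [([0.445, 0.299, -0.001], 0.96)]
cap_grey [([0.643, 0.302, 0.002], 0.65)]
spray [([0.647, 0.418, -0.0], 0.94), ([0.664, 0.054, 0.038], 0.69)]
jug [([0.674, -0.298, 0.001], 0.87)]
brush [([0.787, -0.041, 0.002], 0.8)]
top [0.38 0.02 1.08]
tank [([0.536, 0.023, 0.014], 0.53)]
tank_opening []
paddle_grip [([0.62, 0.045, 0.034], 0.92)]
paddle_butt [([0.661, 0.059, 0.035], 0.6)]
paddle_blade []
cap_orange_center [([0.517, -0.055, 0.096], 0.83), ([0.676, -0.298, 0.001], 0.54)]
cap_blue_center [([0.485, 0.062, 0.094], 0.59)]
pail_orange []
pail_blue [([0.441, 0.3, -0.001], 0.77), ([0.627, 0.038, 0.081], 0.26)]
cap_grey [([0.643, 0.302, -0.001], 0.51), ([0.645, 0.418, -0.003], 0.27)]
spray [([0.647, 0.418, -0.005], 0.71)]
jug []
brush [([0.783, -0.047, 0.004], 0.85)]
```

View pics/both.png

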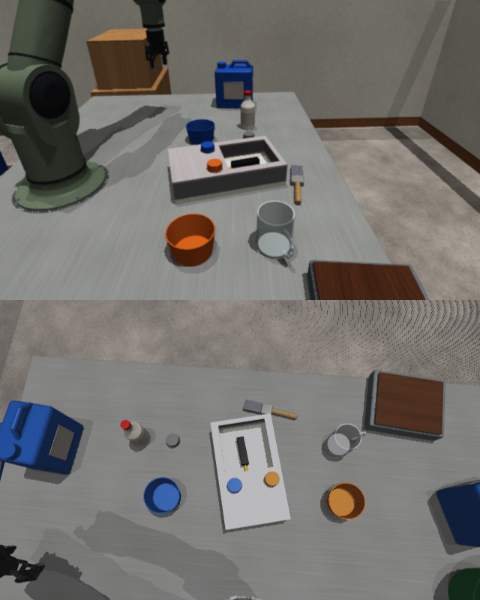

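The side view (top half) and top view show the tank in the centre, with the black grip visible in the opening. The orange cap is on its right and the blue cap on its left. The blue pail is to the left and the orange pail to the right. The network points agree with this, but the tank's yaw and the orange pail need checking.

```bash
cat >> h.py <<'E'
from scipy.spatial.transform import Rotation as Ro
def world(f,px,z):
    px=np.atleast_2d(px).astype(float); d=np.c_[px,np.ones(len(px))]@np.linalg.inv(f['intrinsics']).T@f['R']
    c=-f['R'].T@f['t']; return c+d*((z-c[2])/d[:,2])[:,None]
def go(p,rpy=None):
    "tool-frame shift (mm) and turn from the present pose to TCP p, rpy"
    s=bot.observe(); R=Ro.from_euler('xyz',s['tool_rot']); T=R if rpy is None else Ro.from_euler('xyz',rpy)
    print('go',p,'shift',np.round(1000*R.inv().apply(np.array(p)-s['position']),1),'turn',np.round((R.inv()*T).as_rotvec(),3),'t',round(s['clock'],2))
E
python3 - <<'E'
from h import *
f=bot.grab_frame('top')
for q,z in [('tank',.082),('pail_orange',.07),('pail_blue',.07),('cap_orange_center',.106),('cap_blue_center',.106),('paddle_grip',.048)]:
    r=bot.trace(q,f)
    if not r: print(q,'none');continue
    m=r[0]['region']; c=np.argwhere(m)[:,::-1]
    w=world(f,c,z)[:,:2]; (cx,cy),wh,a=cv2.minAreaRect(w.astype(np.float32)*1000)
    print(q,round(r[0]['conf'],2),len(c),np.round([cx,cy,*wh],0),round(a,1),'mean',w.mean(0).round(3))
    (x,y),rad=cv2.minEnclosingCircle(w.astype(np.float32)*1000); print('  circ',round(x),round(y),round(rad))
go([.519,-.054,.26],[np.pi,0,1.77])
E
```

```text
tank 0.92 11147 [549.  20. 359. 211.] 13.4 mean [0.541 0.018]
  circ 549 20 204
pail_orange 0.57 2117 [ 468. -300.  126.  122.] 66.6 mean [ 0.467 -0.3  ]
  circ 467 -300 65
pail_blue 0.91 1935 [444. 298. 117. 122.] 4.2 mean [0.442 0.299]
  circ 443 298 63
cap_orange_center 0.61 284 [517. -55.  43.  44.] 67.1 mean [ 0.517 -0.054]
  circ 518 -54 23
cap_blue_center 0.71 282 [489.  62.  43.  41.] 4.4 mean [0.489 0.062]
  circ 489 62 23
paddle_grip 0.74 442 [606.  46. 120.  28.] 15.2 mean [0.609 0.046]
  circ 606 46 60
go [0.519, -0.054, 0.26] shift [-498.6 -471.2   43.9] turn [-0.     0.     0.969] t 1.75
```

```bash
python3 -c "
from h import *
go([.488,.062,.26])"
```

```text
go [0.488, 0.062, 0.26] shift [-424.6 -376.7   43.9] turn [0. 0. 0.] t 1.75
```

```bash
python3 -m jog '[[[-28,-25,0,0,0,0,1],[-28,-25,0,0,0,0,1],[-28,-25,0,0,0,0,1],[-28,-25,0,0,0,0,1],[-28,-25,0,0,0,0,1]]]'
python3 -m jog '[[[-28,-25,0,0,0,0,1],[-28,-25,0,0,0,0,1],[-28,-25,0,0,0,0,1],[-28,-25,0,0,0,0,1],[-28,-25,0,0,0,0,1]]]'
python3 -m jog '[[[-28,-25,8,0,0,0,1],[-28,-25,8,0,0,0,1],[-28,-25,8,0,0,0,1],[-28,-25,8,0,0,0,1],[-28,-25,8,0,0,0,1]]]'
python3 -c "
from h import *
go([.488,.062,.26])
f=bot.grab_frame('side')
print([(d['xyz'].round(3) if hasattr(d['xyz'],'round') else d['xyz'],d['conf']) for d in bot.spot_point('cap_blue_center',f)])"
```

```text
clock: 2.25
position: [0.3253, 0.4037, 0.304]
tool_rot: [3.141, 0.0, 2.739]
force: [0.5, 0.5, -0.2]
grip_width: 0.085
finger_force: 0.0
clock: 2.75
position: [0.4051, 0.2338, 0.3041]
tool_rot: [3.141, 0.0, 2.739]
force: [0.4, 0.5, 0.8]
grip_width: 0.0856
finger_force: 0.0
clock: 3.25
position: [0.4849, 0.0639, 0.2638]
tool_rot: [3.141, 0.0, 2.739]
force: [0.6, 0.9, 0.4]
grip_width: 0.0853
finger_force: 0.0
go [0.488, 0.062, 0.26] shift [-3.6 -0.6  3.8] turn [0. 0. 0.] t 3.25
[([0.4913, 0.0634, 0.094], 0.58)]
```

```bash
python3 -m jog '[[[-4,-1,30,0,0,0,1],[0,0,30,0,0,0,1],[0,0,30,0,0,0,1],[0,0,16,0,0,0,1],[0,0,0,0,0,0,1]]]'
python3 -m jog '[[[0,0,0,0,0,0,0.3],[0,0,0,0,0,0,0.3],[0,0,0,0,0,0,0.3],[0,0,0,0,0,0,0.3],[0,0,0,0,0,0,0.3]]]' 30
python3 -m jog '[[[0,0,-30,0,0,0,0.3],[0,0,-40,0,0,0,0.3],[0,0,-30,0,0,0,0.3]]]'
python3 -c "
from h import *
go([.443,.299,.22])
f=bot.grab_frame('side')
print([(d['xyz'],d['conf']) for d in bot.spot_point('cap_blue_center',f)])"
```

```text
clock: 3.85
position: [0.4868, 0.063, 0.1563]
tool_rot: [-3.14, -0.003, 2.739]
force: [0.9, -0.3, 0.8]
grip_width: 0.0852
finger_force: 0.0
clock: 4.35
position: [0.4881, 0.0631, 0.1591]
tool_rot: [3.14, 0.001, 2.739]
force: [-2.5, 1.5, 11.8]
grip_width: 0.045
finger_force: 29.0
clock: 4.65
position: [0.4878, 0.0628, 0.2605]
tool_rot: [3.141, 0.001, 2.739]
force: [-0.2, 0.3, -0.8]
grip_width: 0.0449
finger_force: 31.3
go [0.443, 0.299, 0.22] shift [133.9 199.7  40.5] turn [0. 0. 0.] t 4.65
[([0.4903, 0.0657, 0.1943], 0.74)]
```

```bash
python3 -m jog '[[[27,40,0,0,0,0,0.3],[27,40,0,0,0,0,0.3],[27,40,0,0,0,0,0.3],[27,40,20,0,0,0,0.3],[26,40,20,0,0,0,0.3]]]'
python3 -m jog '[[[0,0,30,0,0,0,0.3],[0,0,30,0,0,0,0.3],[0,0,23,0,0,0,0.3],[0,0,0,0,0,0,0.3]]]'
python3 -m jog '[[[0,0,0,0,0,0,0.7],[0,0,0,0,0,0,0.7],[0,0,0,0,0,0,0.7],[0,0,-30,0,0,0,0.7],[0,0,-40,0,0,0,0.7]]]'
python3 -m jog '[[[0,0,-40,0,0,0,1],[0,0,-20,0,0,0,1]]]'
python3 -c "
from h import *
go([.518,-.054,.26])
f=bot.grab_frame('side')
for q in ['cap_blue_center','pail_blue','cap_orange_center','pail_orange']: print(q,[(d['xyz'],d['conf']) for d in bot.spot_point(q,f)])
f=bot.grab_frame('top')
save(f,'b.png')
for q in ['cap_blue_center','pail_blue','cap_orange_center','pail_orange']: print(q,[(d['xyz'],d['conf']) for d in bot.spot_point(q,f)])"
```

```text
clock: 5.25
position: [0.4429, 0.2978, 0.2196]
tool_rot: [3.14, 0.001, 2.739]
force: [1.7, 0.1, 0.5]
grip_width: 0.0446
finger_force: 31.3
clock: 5.65
position: [0.4423, 0.2951, 0.1342]
tool_rot: [-3.138, -0.002, 2.739]
force: [0.4, -0.9, 0.5]
grip_width: 0.0446
finger_force: 31.4
clock: 6.15
position: [0.443, 0.2953, 0.2069]
tool_rot: [-3.14, -0.001, 2.739]
force: [-0.2, -1.5, 1.1]
grip_width: 0.0601
finger_force: 0.0
clock: 6.35
position: [0.4441, 0.2961, 0.2705]
tool_rot: [3.137, 0.002, 2.738]
force: [0.5, -0.1, 0.5]
grip_width: 0.085
finger_force: 0.0
go [0.518, -0.054, 0.26] shift [-205.3 -293.1    9.7] turn [0. 0. 0.] t 6.35
cap_blue_center []
pail_blue [([0.4394, 0.3002, 0.0002], 0.71)]
cap_orange_center [([0.5231, -0.0555, 0.0912], 0.89), ([0.468, -0.3033, -0.0045], 0.29)]
pail_orange [([0.4657, -0.3036, -0.0022], 0.85)]
cap_blue_center [([0.4423, 0.2967, 0.018], 0.49), ([0.7827, -0.0459, 0.0042], 0.22)]
pail_blue [([0.4388, 0.2999, -0.0016], 0.91), ([0.4412, 0.2935, 0.0167], 0.4)]
cap_orange_center [([0.5189, -0.0551, 0.094], 0.74)]
pail_orange [([0.4693, -0.3033, -0.0013], 0.97)]
```

View pics/b.png

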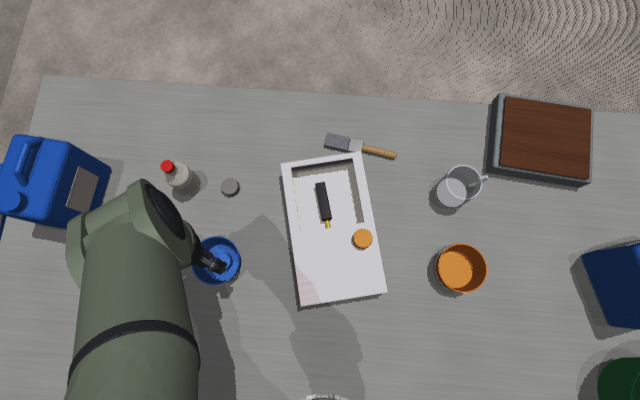

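The blue cap is off the cover and in the blue pail at about (222,262). The orange cap is still on the cover at (363,239).

```bash
python3 -m jog '[[[-26,-37,0,0,0,0,1],[-26,-37,0,0,0,0,1],[-26,-37,0,0,0,0,1],[-26,-37,0,0,0,0,1],[-26,-37,0,0,0,0,1]]]'
python3 -m jog '[[[-26,-37,3,0,0,0,1],[-26,-37,3,0,0,0,1],[-25,-36,3,0,0,0,1],[0,0,0,0,0,0,1]]]'
python3 -c "
from h import *
go([.5195,-.055,.161])"
```

```text
clock: 7.35
position: [0.4906, 0.0728, 0.2662]
tool_rot: [-3.141, -0.0, 2.739]
force: [-0.1, 0.4, 0.0]
grip_width: 0.0853
finger_force: 0.0
clock: 7.75
position: [0.5183, -0.0627, 0.2568]
tool_rot: [-3.139, 0.0, 2.732]
force: [-0.6, 1.0, -0.3]
grip_width: 0.0856
finger_force: 0.0
go [0.5195, -0.055, 0.161] shift [ 2.   7.8 95.8] turn [0. 0. 0.] t 7.75
```

```bash
python3 -m jog '[[[2,7,20,0,0,0,1],[0,0,30,0,0,0,1],[0,0,30,0,0,0,1],[0,0,16,0,0,0,1],[0,0,0,0,0,0,1]]]'
python3 -m jog '[[[0,0,0,0,0,0,0.3],[0,0,0,0,0,0,0.3],[0,0,0,0,0,0,0.3],[0,0,0,0,0,0,0.3],[0,0,0,0,0,0,0.3]]]' 30
python3 -m jog '[[[0,0,-30,0,0,0,0.3],[0,0,-40,0,0,0,0.3],[0,0,-30,0,0,0,0.3]]]'
python3 -c "
from h import *
go([.467,-.302,.22])
f=bot.grab_frame('side')
print([(d['xyz'],d['conf']) for d in bot.spot_point('cap_orange_center',f)])"
```

```text
clock: 8.25
position: [0.5181, -0.0493, 0.1593]
tool_rot: [-3.14, -0.004, 2.739]
force: [-0.7, 0.9, 0.3]
grip_width: 0.0854
finger_force: 0.0
clock: 8.75
position: [0.5196, -0.0495, 0.1626]
tool_rot: [3.141, 0.001, 2.739]
force: [-1.4, 0.2, 10.1]
grip_width: 0.0447
finger_force: 29.2
clock: 9.05
position: [0.5193, -0.0496, 0.2641]
tool_rot: [3.141, 0.002, 2.739]
force: [0.2, -0.8, 0.0]
grip_width: 0.0446
finger_force: 31.2
go [0.467, -0.302, 0.22] shift [ -50.8 -252.7   44. ] turn [0. 0. 0.] t 9.05
[([0.5244, -0.051, 0.1955], 0.48)]
```

```bash
python3 -m jog '[[[-9,-42,0,0,0,0,0.3],[-9,-42,0,0,0,0,0.3],[-9,-42,0,0,0,0,0.3],[-8,-42,0,0,0,0,0.3],[-8,-42,15,0,0,0,0.3]]]'
python3 -m jog '[[[-8,-42,15,0,0,0,0.3],[0,0,0,0,0,0,0.3]]]'
python3 -c "
from h import *
go([.467,-.302,.136])"
```

```text
clock: 9.65
position: [0.4764, -0.2615, 0.2478]
tool_rot: [3.141, 0.003, 2.739]
force: [1.1, -0.4, -0.7]
grip_width: 0.0444
finger_force: 31.2
clock: 9.85
position: [0.4643, -0.3065, 0.2301]
tool_rot: [-3.139, -0.002, 2.732]
force: [0.1, 0.4, 0.7]
grip_width: 0.0453
finger_force: 31.2
go [0.467, -0.302, 0.136] shift [-0.8  5.5 94. ] turn [0. 0. 0.] t 9.85
```

```bash
python3 -m jog '[[[-1,3,32,0,0,0,0.3],[0,0,32,0,0,0,0.3],[0,0,30,0,0,0,0.3],[0,0,0,0,0,0,0.3]]]'
python3 -m jog '[[[0,0,0,0,0,0,0.7],[0,0,0,0,0,0,0.7],[0,0,0,0,0,0,0.7],[0,0,-30,0,0,0,0.7],[0,0,-40,0,0,0,0.7]]]'
python3 -m jog '[[[0,0,-40,0,0,0,1],[0,0,-20,0,0,0,1]]]'
python3 - <<'E'
from h import *
f=bot.grab_frame('side')
for q in ['cap_orange_center','pail_orange','paddle_grip','paddle_butt']: print(q,[(d['xyz'],d['conf']) for d in bot.spot_point(q,f)])
f=bot.grab_frame('top')
for q in ['cap_orange_center','pail_orange','paddle_grip','paddle_butt']: print(q,[(d['xyz'],d['conf']) for d in bot.spot_point(q,f)])
save(f,'c.png')
r=bot.trace('paddle_grip',f)
if r:
    m=r[0]['region']&(f['img'].max(2)<90); c=np.argwhere(m)[:,::-1]; w=world(f,c,.048)[:,:2]
    print(cv2.minAreaRect(w.astype(np.float32)*1000))
go([.605,.042,.26],[np.pi,0,.25+np.pi]); go([.605,.042,.26],[np.pi,0,.25])
E
```

```text
clock: 10.25
position: [0.4681, -0.2979, 0.1346]
tool_rot: [3.141, -0.005, 2.739]
force: [-0.7, -0.0, 0.7]
grip_width: 0.0446
finger_force: 31.2
clock: 10.75
position: [0.4689, -0.2987, 0.2081]
tool_rot: [3.142, -0.002, 2.739]
force: [1.8, 0.1, 0.9]
grip_width: 0.0598
finger_force: 0.0
clock: 10.95
position: [0.47, -0.2995, 0.2718]
tool_rot: [-3.141, 0.005, 2.738]
force: [0.0, -0.6, -0.1]
grip_width: 0.0849
finger_force: 0.0
cap_orange_center [([0.4728, -0.2976, 0.0135], 0.81)]
pail_orange [([0.4672, -0.309, -0.0059], 0.62)]
paddle_grip [([0.6172, 0.0501, 0.0317], 0.55)]
paddle_butt [([0.6635, 0.0544, 0.0376], 0.73), ([0.672, -0.2994, 0.0004], 0.62)]
cap_orange_center [([0.647, 0.3005, 0.0018], 0.55)]
pail_orange [([0.4644, -0.3058, 0.0008], 0.94)]
paddle_grip [([0.6169, 0.0447, 0.0307], 0.77)]
paddle_butt [([0.6638, 0.0605, 0.0369], 0.8)]
((615.2252807617188, 47.422752380371094), (102.50115966796875, 25.84189224243164), 15.164322853088379)
go [0.605, 0.042, 0.26] shift [  8.8 366.9   6.9] turn [ 0.    -0.001 -0.653] t 11.5
go [0.605, 0.042, 0.26] shift [  8.8 366.9   6.9] turn [-1.000e-03 -0.000e+00  2.489e+00] t 11.5
```

View pics/c.png

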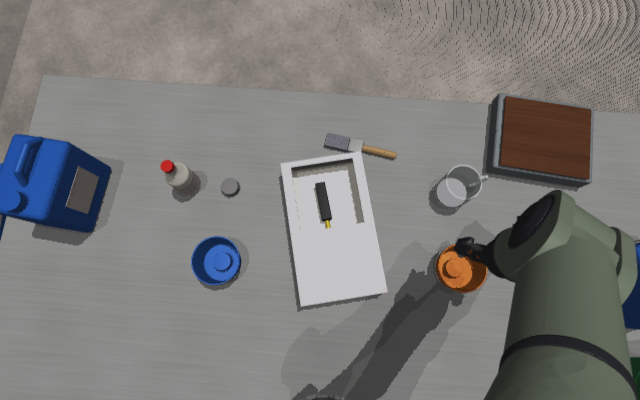

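Both caps lie in their own pails, blue at (222,262) and orange at (455,268). The grip at (322,201) is unobstructed. I'll go over the paddle next.

```bash
python3 -m jog '[[[1,40,0,0,0,0,1],[1,40,0,0,0,0,1],[1,40,0,0,0,0,1],[1,40,0,0,0,0,1],[1,40,0,0,0,0,1]]]'
python3 -m jog '[[[1,40,0,0,0,0,1],[1,40,0,0,0,0,1],[1,40,0,0,0,0,1],[1,40,0,0,0,0,1],[0,0,0,0,0,0,1]]]'
python3 -m jog '[[[0,0,0,0,0,-0.14,1],[0,0,0,0,0,-0.14,1],[0,0,0,0,0,-0.14,1],[0,0,0,0,0,-0.14,1],[0,0,0,0,0,-0.1,1]]]'
python3 -c "
from h import *
go([.6015,.043,.106],[np.pi,0,.265+np.pi]); print(bot.observe()['qpos'])"
```

```text
clock: 12.0
position: [0.5435, -0.1115, 0.2672]
tool_rot: [-3.141, -0.0, 2.739]
force: [1.2, -0.1, 0.3]
grip_width: 0.0854
finger_force: 0.0
clock: 12.5
position: [0.6032, 0.0417, 0.2666]
tool_rot: [3.14, -0.001, 2.745]
force: [-0.4, -0.3, 0.1]
grip_width: 0.0851
finger_force: 0.0
clock: 13.0
position: [0.602, 0.0352, 0.2671]
tool_rot: [-3.142, -0.001, -2.879]
force: [0.3, -0.5, -0.9]
grip_width: 0.0854
finger_force: 0.0
go [0.6015, 0.043, 0.106] shift [ -1.6   7.7 161.1] turn [-0.    -0.001 -0.002] t 13.0
[-0.15401323  0.52677824 -0.00382229  1.69752836  0.00256303  0.91790005
  1.67445327]
```

```bash
python3 -m jog '[[[-2,8,30,0,0,0,1],[0,0,40,0,0,0,0.8],[0,0,30,0,0,0,0.8],[0,0,0,0,0,0,0.8]]]'
python3 -m jog '[[[0,0,30,0,0,0,0.8],[0,0,20,0,0,0,0.8],[0,0,9,0,0,0,0.8],[0,0,0,0,0,0,0.8]]]'
python3 -c "
from h import *
go([.6015,.043,.106],[np.pi,0,.265+np.pi])"
```

```text
clock: 13.4
position: [0.6002, 0.0434, 0.1638]
tool_rot: [3.141, -0.006, -2.884]
force: [-1.0, -0.1, -0.2]
grip_width: 0.0686
finger_force: 0.0
clock: 13.8
position: [0.6022, 0.0438, 0.1086]
tool_rot: [-3.142, -0.001, -2.885]
force: [-0.2, -0.5, 0.1]
grip_width: 0.0685
finger_force: 0.0
go [0.6015, 0.043, 0.106] shift [ 0.8 -0.6  2.6] turn [-0.    -0.001 -0.008] t 13.8
```

```bash
python3 -m jog '[[[0,0,0,0,0,0,0],[0,0,0,0,0,0,0],[0,0,0,0,0,0,0],[0,0,0,0,0,0,0],[0,0,0,0,0,0,0]]]' 90
python3 -m jog '[[[0,0,-3,0,0,0,0],[0,0,0,0,0,0,0]]]'
python3 -c "
from h import *
f=bot.grab_frame('side'); cv2.imwrite('pics/d.png',cv2.resize(f['img'][150:300,200:420],None,fx=3,fy=3)[:,:,::-1])"
```

```text
clock: 14.3
position: [0.6026, 0.044, 0.1098]
tool_rot: [-3.141, 0.001, -2.884]
force: [-3.7, -0.7, 14.6]
grip_width: 0.0236
finger_force: 89.0
clock: 14.5
position: [0.6024, 0.044, 0.1121]
tool_rot: [-3.141, 0.001, -2.884]
force: [-0.4, 0.8, -2.0]
grip_width: 0.0232
finger_force: 88.8
```

View pics/d.png

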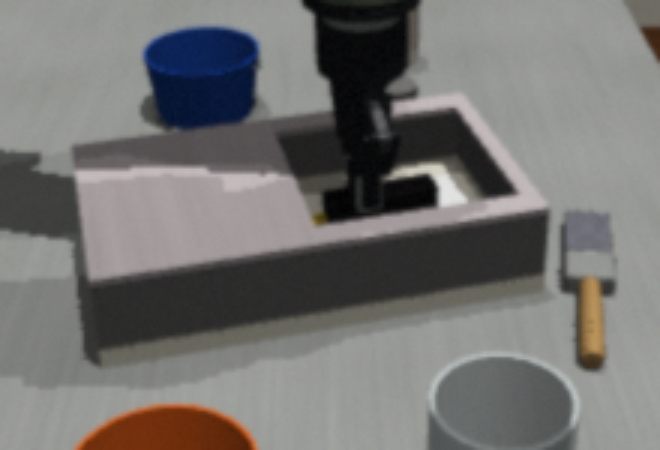

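The fingers hold the black grip at about (370,195) in the crop, and the force shows it has lifted off. I'll tilt about the blade's end.

```bash
python3 -m jog '[[[4.3,0,-9.6,0,-0.047,0,0],[4.3,0,-9.6,0,-0.047,0,0],[4.3,0,-9.6,0,-0.047,0,0],[4.3,0,-9.6,0,-0.047,0,0],[4.3,0,-9.6,0,-0.047,0,0]]]'
python3 -m jog '[[[0,0,0,0,0,0,0]]]'
cat >> h.py <<'E'
def ends():
    "paddle ends in tank frame (mm) from the pose at the grasp: TCP above paddle x=71, 91 mm above its underside"
    s=bot.observe(); R=Ro.from_euler('xyz',s['tool_rot']); T=Ro.from_euler('z',.234)
    for n,x in [('blade',206),('grip in',36),('butt',-64)]:
        print(n,np.round(1000*T.inv().apply(s['position']+R.apply([x/1000,0,.091])-[.549,.02,0])))
    print(s['tool_rot'],s['force'],s['moment'])
E
python3 -c "
from h import *
ends()
f=bot.grab_frame('side'); cv2.imwrite('pics/e.png',cv2.resize(f['img'][130:280,200:420],None,fx=3,fy=3)[:,:,::-1])
for q in ['paddle_grip','paddle_butt']: print(q,[(d['xyz'],d['conf']) for d in bot.spot_point(q,f)])"
```

```text
clock: 15.05
position: [0.5768, 0.0373, 0.1575]
tool_rot: [-3.142, 0.237, -2.884]
force: [0.5, -0.2, -1.6]
grip_width: 0.0233
finger_force: 88.8
clock: 15.15
position: [0.5763, 0.0368, 0.1579]
tool_rot: [-3.141, 0.236, -2.885]
force: [0.7, 1.1, -1.5]
grip_width: 0.023
finger_force: 88.9
blade [-148.    6.   21.]
grip in [17. 10. 61.]
butt [114.  12.  84.]
[-3.14135795  0.23600756 -2.88499676] [ 0.70211896  1.12555789 -1.54945756] [-0.00032638  0.25628294 -0.00979019]
paddle_grip [([0.6077, 0.0452, 0.0819], 0.83), ([0.6292, 0.0323, 0.0813], 0.57)]
paddle_butt [([0.6534, 0.056, 0.1025], 0.96)]
```

View pics/e.png

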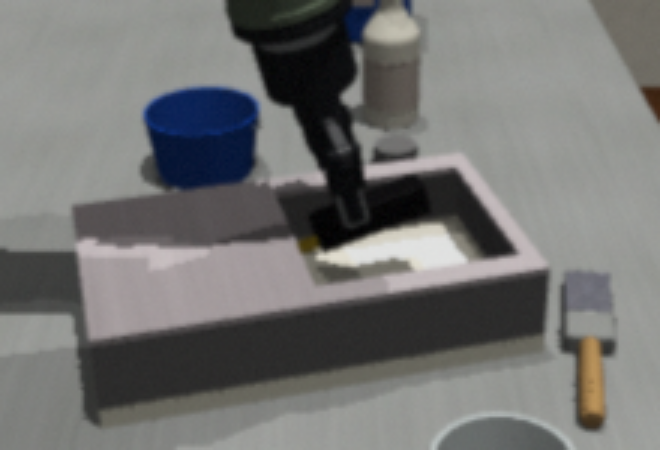

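The paddle is tilted with the grip. The butt at about (425,185) is above the far rim, and the forces show only the paddle's weight. I'll pull along its axis.

```bash
python3 -m jog '[[[-16,0,0,0,0,0,0],[-16,0,0,0,0,0,0],[-16,0,0,0,0,0,0],[-16,0,0,0,0,0,0],[0,0,0,0,0,0,0]]]'
python3 -m jog '[[[-16,0,0,0,0,0,0],[-16,0,0,0,0,0,0],[-16,0,0,0,0,0,0],[0,0,0,0,0,0,0]]]'
python3 -c "
from h import *
ends()
f=bot.grab_frame('side')
for q in ['paddle_grip','paddle_butt','paddle_blade']: print(q,[(d['xyz'],d['conf']) for d in bot.spot_point(q,f)])"
```

```text
clock: 15.8
position: [0.6391, 0.0542, 0.1718]
tool_rot: [3.141, 0.236, -2.884]
force: [-1.1, 0.6, -1.0]
grip_width: 0.0233
finger_force: 88.8
clock: 16.2
position: [0.6836, 0.0658, 0.1829]
tool_rot: [3.141, 0.235, -2.884]
force: [-1.5, -0.3, -1.8]
grip_width: 0.0232
finger_force: 88.8
blade [-38.   9.  46.]
grip in [128.  13.  86.]
butt [225.  15. 109.]
[ 3.14149578  0.23514683 -2.88384666] [-1.48490806 -0.33023025 -1.75225212] [-0.04794339  0.27595067  0.02308135]
paddle_grip [([0.7144, 0.0734, 0.1112], 0.94)]
paddle_butt [([0.7631, 0.0847, 0.1263], 0.92)]
paddle_blade [([0.5454, 0.028, 0.0605], 0.89)]
```

```bash
python3 -m jog '[[[-18,0,0,0,0,0,0],[-18,0,0,0,0,0,0],[-16,0,0,0,0,0,0],[0,0,0,0,0,0,0]]]'
python3 -c "
from h import *
ends()"
python3 -m jog '[[[-6,0,-25,0,0,0,0],[-8,0,-33,0,0,0,0],[-8,0,-33,0,0,0,0],[-8,0,-33,0,0,0,0],[-8,0,-33,0,0,0,0]]]'
python3 -m jog '[[[-3,0,-13,0,0,0,0],[0,0,0,0,0,0,0]]]'
python3 -c "
from h import *
ends()"
```

```text
clock: 16.8
position: [0.7322, 0.0784, 0.1954]
tool_rot: [3.142, 0.236, -2.884]
force: [-0.1, 0.5, -2.4]
grip_width: 0.0233
finger_force: 88.8
blade [13. 10. 59.]
grip in [178.  14.  99.]
butt [275.  16. 122.]
[ 3.14158311  0.23581439 -2.88412902] [-0.12482219  0.50627931 -2.35106001] [-0.07130287  0.34371589  0.03776407]
clock: 17.3
position: [0.7308, 0.0776, 0.3577]
tool_rot: [-3.142, 0.234, -2.885]
force: [0.6, 0.6, -1.3]
grip_width: 0.0232
finger_force: 88.7
clock: 17.5
position: [0.7316, 0.0778, 0.3715]
tool_rot: [-3.141, 0.237, -2.885]
force: [-0.5, 0.3, -1.7]
grip_width: 0.0234
finger_force: 88.9
blade [ 12.  10. 235.]
grip in [177.  14. 275.]
butt [275.  16. 298.]
[-3.14127923  0.23711067 -2.88463408] [-0.46349292  0.27358793 -1.71689595] [-0.0053214   0.22572585  0.04522089]
```

Clear of the opening, so I'll bring it back over the tank.

```bash
python3 -m jog '[[[20,0,-5,0,0,0,0],[29,0,-7,0,0,0,0],[29,0,-7,0,0,0,0],[20,0,-5,0,0,0,0],[10,0,-2,0,0,0,0]]]'
python3 -m jog '[[[0,0,0,0,0,0,0],[0,0,0,0,0,0,0],[0,0,0,0,0,0,0],[0,0,0,0,0,0,0],[0,0,0,0,0,0,0]]]'
python3 -c "
from h import *
ends()
f=bot.grab_frame('side');g=bot.grab_frame('top')
for q in ['paddle_butt','paddle_blade','pail_orange','pail_blue','cap_grey','jug','spray']: print(q,[(d['xyz'],d['conf']) for d in bot.spot_point(q,f)][:1])
cv2.imwrite('pics/f.png',np.vstack([f['img'][60:360],g['img'][60:360]])[:,:,::-1])"
```

```text
clock: 18.0
position: [0.6221, 0.0491, 0.3685]
tool_rot: [3.141, 0.232, -2.885]
force: [1.2, -0.2, -1.9]
grip_width: 0.0231
finger_force: 88.8
clock: 18.5
position: [0.6245, 0.0499, 0.37]
tool_rot: [3.142, 0.235, -2.884]
force: [0.3, -0.1, -2.5]
grip_width: 0.0235
finger_force: 88.8
blade [-99.   7. 234.]
grip in [ 67.  11. 273.]
butt [164.  14. 296.]
[ 3.14158124  0.23463993 -2.8842711 ] [ 0.33739077 -0.12742197 -2.4825527 ] [-0.09410206  0.3012885   0.0533288 ]
paddle_butt [([0.7032, 0.0659, 0.3163], 0.94)]
paddle_blade [([0.4856, 0.0137, 0.2473], 0.86)]
pail_orange [([0.469, -0.3064, -0.0026], 0.59)]
pail_blue [([0.4417, 0.302, -0.0001], 0.9)]
cap_grey [([0.6433, 0.2993, 0.0031], 0.44)]
jug [([0.6724, -0.3018, 0.0036], 0.96)]
spray [([0.65, 0.4145, -0.0019], 0.78)]
```

View pics/f.png

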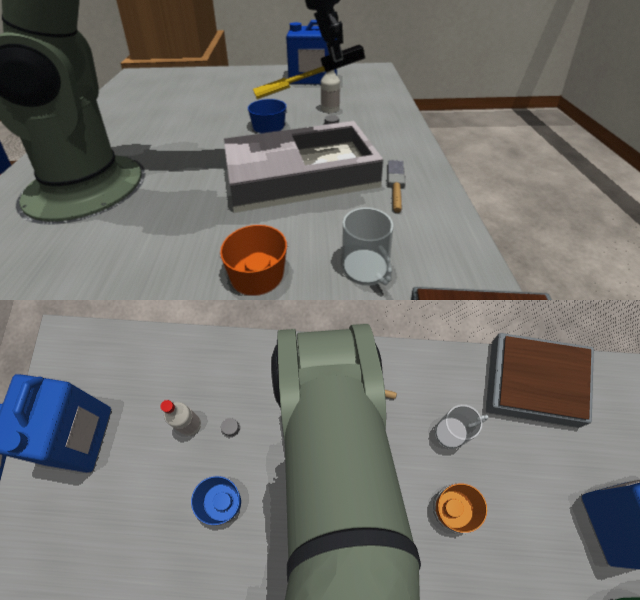

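The paddle, blade at (270,88) and grip at (345,58), is held about 150 mm above the cover. Both caps are in their pails, at (222,502) and (457,509), and the other things have not moved.

```bash
python3 -c "
from workcell import bot
print(bot.job_done())"
```

```text
the job is handed in; nothing more can be done
None
```

Job handed in at about 19 s: both caps are in the pails of their own colour, and the paddle is held still over the tank about 150 mm above the cover, with the other things where they were.

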